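# Push the sample jars into the holding bay with the straightedge

### The job

Pick up the metal straightedge by its upright wooden grip, set it down on the robot's side of the three squat sample jars, and with its flat front face push all three jars together, as one group, through the open side of the three-sided plywood bay until each jar stands wholly inside it, still upright. Do not touch the jars with the gripper, and at the end let go of the straightedge, leaving it standing upright on the table.

Things in the scene. Friction and masses are not known exactly. Their poses are not given: they have to be found in the camera images.
- edge_grip (a point): straightedge, 0.3 kg: aluminium blade 220 long (along y), 10 thick, 35 mm tall, on edge, a foot 4 mm thick reaching 40 mm behind it; behind its middle a wooden grip post 20 thick (x), 36 wide (y), top 90 mm over the table: pinch across the 20. Point: on the post's axis, 68 mm over the table. x: ahead, from foot to blade, at first roughly away from the robot; the blade's flat front face is 20 mm ahead. z up
- jar0_mid (a point): one of three identical squat lidded sample jars (amber glass, white lid): upright cylinder 36 mm in diameter and 32 mm tall, loose, about 60 g; this point is its centre, 16 mm above the table it stands on
- jar1_mid (a point): one of three identical squat lidded sample jars (amber glass, white lid): upright cylinder 36 mm in diameter and 32 mm tall, loose, about 60 g; this point is its centre, 16 mm above the table it stands on
- jar2_mid (a point): one of three identical squat lidded sample jars (amber glass, white lid): upright cylinder 36 mm in diameter and 32 mm tall, loose, about 60 g; this point is its centre, 16 mm above the table it stands on
- bay: fixed plywood bay without floor: two side walls and a back wall, 25 mm tall, 8 thick, open towards the robot; inside 280 wide (y) and 95 mm deep (x), so the blade fits in. Origin: on the table, middle of the open side; x points into the bay (back wall at 95 mm). At first the jars stand in a ragged row 75 to 115 mm outside it, within 70 mm of its x axis; other glassware is over 150 mm from that axis
Mind the look-alikes: they are no part of the job. What is shaped like the part that bears jar1_mid but blue or green is not meant.

How it is judged:
By the outcome, as a careful person would: the job done as asked, in the order asked, and still so for the second after the job is handed in, with the robot touching nothing.
It also fails if it takes over 40 s, if anything falls off the work surface, if the arm or the gripper's body presses on something with over 40 N, if the wrist force passes 120 N, or if a joint passes its speed limit or range.

### The arm

A 6-joint arm with a two-finger parallel gripper is mounted at the origin on the work surface. World frame = base frame: x ahead of the robot, y to its left, z up, the work surface at z = 0. Lengths are in m, angles in degrees, forces in N, time in s.
With the tool pointing down it reaches from about 0.25 to 0.725 m from the base axis. Payload 9.7 kg.
Tool frame: the origin (TCP) lies at the very end of the fingers, on their centre line; the grasp point (between the pads) lies 19 mm behind it; z points along the fingers, y is the direction in which the jaws open and shut (so a half turn about z gives the same grasp; the last joint's range is limited). The gripper opens to 85 mm and grips with 20 to 120 N. Pads are 22 mm wide; open, the fingers measure 114 mm over their backs; the gripper's body (76 mm by 85 mm) begins 54 mm behind the grasp point. The pads swing forward as they close: fully open they stand 13 mm farther back than shut.
Start: joints at [72.422, 4.979, 10.078, 95.1, 0, 90], TCP at [0.166, 0.524, 0.231] pointing down, gripper open.
Joint ranges: [-179.16, 179.16], [-48.56, 103.87], [-65.8, 70.77], [-126.05, 130.52], [-82.76, 87.17], [-180, 180]. Speed limits (degrees/s): [127.2, 127.2, 147.25, 180, 180, 180].

### API

Orientations are given as [roll, pitch, yaw] about the fixed x, y, z axes, in that order (R = Rz(yaw) Ry(pitch) Rx(roll)).
In Python, from rig import env gives the robot as it stands.
- The arm moves only by the tool apply_moves, never from a script. Its argument "commands" is a list that holds one entry, the list of rows, each a list of 6 numbers: the shift along the tool's x, y, z in cm, then the turn, a rotation vector about the tool's x, y, z in rad. A call has 1 to 10 rows; each row is the pose to reach, as a shift and turn from the pose measured when the call began, along the tool's axes at that moment; what a row does not reach only later rows make up. A row lasts 1/12 s, in which the tool goes at most 41.7 mm and 7.16 degrees, less where a joint would pass 70% of its speed; a pose out of reach is approached as far as the arm can. A call with a gripper value outside its range is refused whole. "jaw" is the closure in counts, from 0 (fully open) to 255 (shut), set as the call begins (left out, the last holds). The fingers move at their own pace and stop on an object; the grip force is fixed at half the most. Time passes only in rows, so rows that repeat a pose let the fingers close. It gives the time, the measured TCP pose, the force and the opening at its end, in the units of the state.
- env.get_state(): the state, without advancing time (a new reading comes with each control period).
- env.read_camera(name): name is "scene" or "top" or "wrist"; returns the picture (384x512x3 uint8, blue, green, red); there is no depth.
- env.calibration(name): a dict with "camera_matrix" (3x3 intrinsics, pixels), "k1" (the pictures are not rectified: a ray, as slopes to the right and down, at radius r is drawn at 1 + k1 r^2 times it, then the intrinsics apply), "R" (3x3) and "t" (3): a world point X has camera coordinates R X + t. Camera axes: x right, y down, z forward; pixel columns grow to the right and rows downward; lengths in m; the calibration is good to about 2 mm. A picture is of the moment at which its call begins: read the wrist's pose just before it. calibration takes no time and is no camera call; for the wrist camera it gives the pose at the moment of the call.
- env.hand_in(): hands the job in, once; it reports no verdict.
The state is a dict: "t": time; "joint_pos": joint angles; "dq": joint speeds; "effort": joint torques, N m; "position": TCP position; "eef_rot": TCP orientation; "ft_force": force on the tool from outside, world axes, zero at the start; "torque": the same for the moment, N m; "opening": opening from 0.0 (shut) to 1.0 (fully open).
Only numpy, scipy, OpenCV 4.12 (cv2) and the standard library are available. Lean on these libraries where they do the work, as an engineer would, in place of code of your own. Each camera call takes 0.05 s, during which the arm holds its last target.

## Working session

There is one attempt and no reset: what is moved stays moved. The work goes in short steps, Python scripts to look and compute and a tool call to move; the robot and the scene stay as the last step left them, time stands still between calls to the robot, and variables do not carry over. Pictures are saved under pics/ and viewed, and the job is handed in when it is done.

Besides the shell and the picture viewer there is one more tool, called after "Call:" as name([rows], argument=value, ...), one row to a line, values as JSON. apply_moves: Moves the arm, as the interface text tells. Its arguments: {"type":"object","properties":{"commands":{"type":"array","items":{"type":"array","items":{"type":"array","items":{"type":"number"}}}},"jaw":{"type":"number"}},"required":["commands"]}

```bash
ls; mkdir -p pics; cat > h.py <<'E'
import numpy as np, cv2
from rig import env
def ray(cal,u,v):
    K=np.array(cal["camera_matrix"]);k1=cal["k1"]
    x=(u-K[0,2])/K[0,0];y=(v-K[1,2])/K[1,1]
    a,b=x,y
    for _ in range(30):
        s=1+k1*(a*a+b*b);a,b=x/s,y/s
    R=np.array(cal["R"]);t=np.array(cal["t"]).ravel()
    return -R.T@t, R.T@np.array([a,b,1.])
def onz(cal,u,v,z):
    c,d=ray(cal,u,v);return c+d*(z-c[2])/d[2]
def proj(cal,X):
    K=np.array(cal["camera_matrix"]);p=np.array(cal["R"])@np.array(X)+np.array(cal["t"]).ravel()
    a,b=p[:2]/p[2];s=1+cal["k1"]*(a*a+b*b)
    return K[0,0]*a*s+K[0,2],K[1,1]*b*s+K[1,2]
E
python3 - <<'E'
from h import *
for n in("scene","top","wrist"):
    cv2.imwrite(f"pics/{n}0.png",env.read_camera(n))
    c=env.calibration(n);print(n,np.round(-np.array(c["R"]).T@np.array(c["t"]).ravel(),3),c["k1"])
s=env.get_state();print(s)
E
```

```text
pics
scene [1.229 0.067 0.601] 0.0002607670375966356
top [ 0.373 -0.025  1.053] -0.026905816122836414
wrist [0.097 0.547 0.374] -0.0619960597413266
{'t': 0.15, 'joint_pos': array([7.24223348e+01, 5.00458247e+00, 1.00448594e+01, 9.50997151e+01,
       1.69450299e-03, 9.00000713e+01]), 'dq': array([ 0.03430788, -0.23497323,  0.14965928,  0.15118396, -0.05784069,
        0.03893802]), 'effort': array([ 3.16805736e-04, -5.20762539e+01,  4.65043974e+01,  1.39111251e-02,
        8.00378371e-05,  1.89031852e-05]), 'position': array([0.16603804, 0.52415493, 0.2307388 ]), 'eef_rot': array([-1.79940562e+02, -1.69442809e-03,  1.62422262e+02]), 'ft_force': array([ 0.20636289, -0.5967696 ,  0.02168813]), 'torque': array([ 0.04236516,  0.00425341, -0.01631294]), 'opening': 1.005671180623153}
```

View pics/top0.png

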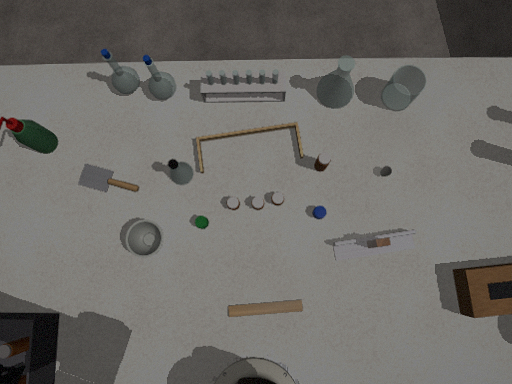

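View pics/scene0.png

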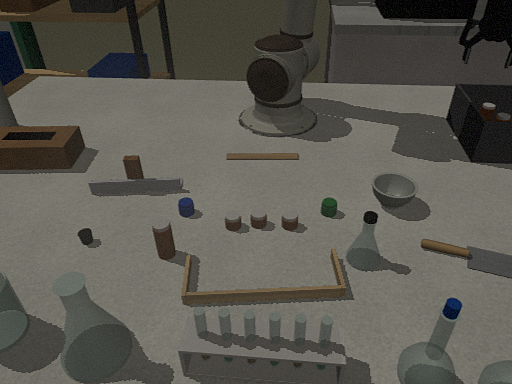

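```bash
python3 - <<'E'
import cv2
a=cv2.imread("pics/top0.png")
cv2.imwrite("pics/c1.png",cv2.resize(a[110:240,190:340],None,fx=5,fy=4.6*5/4.6*0.9*1.02,interpolation=cv2.INTER_CUBIC) if 0 else cv2.resize(a[115:235,185:340],None,fx=5,fy=5,interpolation=cv2.INTER_CUBIC))
cv2.imwrite("pics/c2.png",cv2.resize(a[220:270,320:425],None,fx=7,fy=7,interpolation=cv2.INTER_CUBIC))
b=cv2.imread("pics/scene0.png")
cv2.imwrite("pics/c3.png",cv2.resize(b[145:200,80:195],None,fx=6,fy=6,interpolation=cv2.INTER_CUBIC))
E
```

```text
(no output)
```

View pics/c1.png

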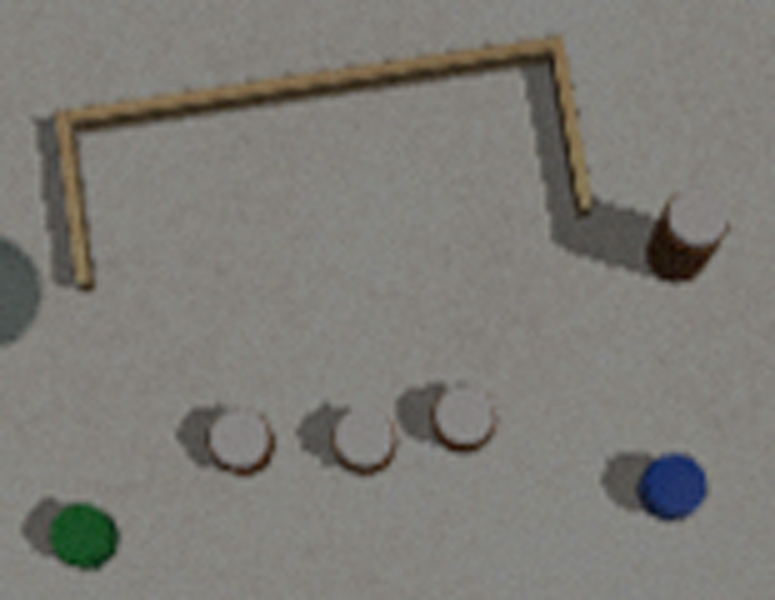

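View pics/c2.png

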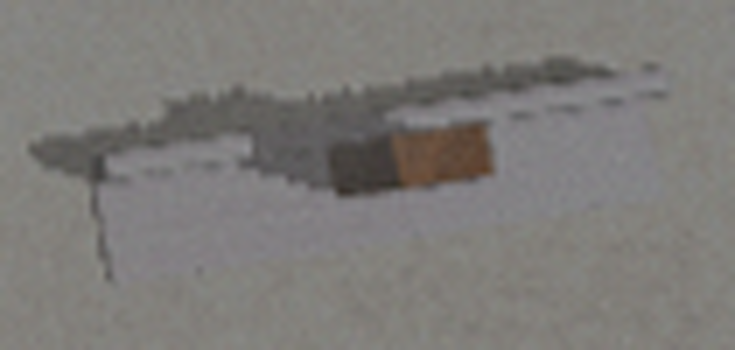

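View pics/c3.png

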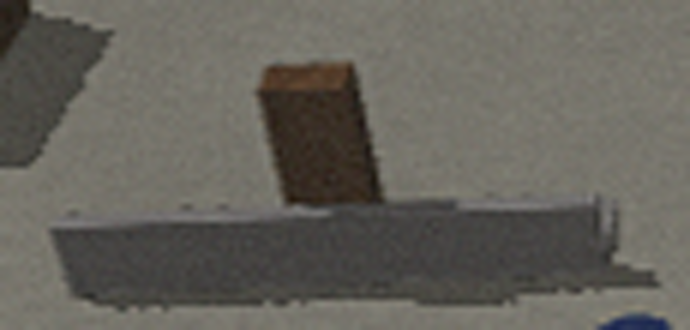

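The jars with white lids over amber are at top pixels (233,202), (258,202) and (278,198). The blue one at (319,212) and the green one at (202,222) are decoys, and the brown one at (322,162) is a tall bottle. The white-lidded, squat amber jars fit the description, and the crop confirms it. The straightedge's post top is at about (383,242).

```bash
python3 - <<'E'
from h import *
a=cv2.imread("pics/top0.png");c=env.calibration("top")
f=lambda u,v,z:np.round(onz(c,u,v,z)[:2],4)
C1=lambda x,y:((x+.5)/5-.5+185,(y+.5)/5-.5+115)
C2=lambda x,y:((x+.5)/7-.5+320,(y+.5)/7-.5+220)
hsv=cv2.cvtColor(a,cv2.COLOR_BGR2HSV)
# jar lids
for p in[(241,438),(365,438),(464,416)]: print("jar",f(*C1(*p),.032))
for n,p in(("green",(84,532)),("blue",(672,486)),("bottle base",(682,260))): print(n,f(*C1(*p),.032 if n!="bottle base" else 0.))
# orange post top
m=((hsv[...,0]<20)&(hsv[...,1]>90)&(hsv[...,2]>90)).astype(np.uint8)
m[:225]=0;m[262:]=0;m[:,:365]=0;m[:,:]*=1;m[:,400:]=0
pts=np.argwhere(m)[:,::-1].astype(np.float32);print(len(pts))
P=np.array([f(u,v,.09) for u,v in pts],np.float32)
r=cv2.minAreaRect(P*1000);print("post",P.mean(0),r)
# foot/blade corners
for n,p,z in(("foot backleft",(110,280),.004),("foot backright",(655,200),.004),("bladetop L back",(105,178),.035),("bladetop R back",(665,92),.035),("bladetop R front",(660,68),.035),("bladetop L front",(103,155),.035)):print(n,f(*C2(*p),z))
for p in[(487,122),(493,175),(405,187),(390,135)]:print("posttop",f(*C2(*p),.09))
# bay
for n,p in(("Lend in",(93,284)),("Lend out",(78,288)),("Rend in",(580,212)),("Rend out",(590,207)),("L back out",(58,112)),("R back out",(563,37)),("L back in",(80,128)),("R back in",(550,58))):print(n,f(*C1(*p),.025))
E
```

```text
jar [0.5318 0.0585]
jar [ 0.5314 -0.0098]
jar [ 0.5433 -0.0643]
green [0.4803 0.1443]
blue [ 0.5039 -0.177 ]
bottle base [ 0.6386 -0.1917]
69
post [ 0.41853043 -0.32745358] ((418.6211853027344, -326.8280334472656), (15.846480369567871, 31.4001522064209), 7.679045677185059)
foot backleft [ 0.3754 -0.2216]
foot backright [ 0.4054 -0.4362]
bladetop L back [ 0.4138 -0.2153]
bladetop R back [ 0.4454 -0.4308]
bladetop R front [ 0.4546 -0.4296]
bladetop L front [ 0.4225 -0.2149]
posttop [ 0.431  -0.3438]
posttop [ 0.412  -0.3448]
posttop [ 0.4078 -0.3129]
posttop [ 0.4266 -0.3085]
Lend in [0.6213 0.1434]
Lend out [0.6191 0.1519]
Rend in [ 0.6606 -0.1314]
Rend out [ 0.6635 -0.1371]
L back out [0.7229 0.1658]
R back out [ 0.7646 -0.1242]
L back in [0.7132 0.1529]
R back in [ 0.752  -0.1165]
```

```bash
cat >> h.py <<'E'
from scipy.spatial.transform import Rotation as Ro
def rel(x,y,z,yaw):
    s=env.get_state();R=Ro.from_euler('xyz',s['eef_rot'],degrees=True)
    d=R.inv().apply(np.array([x,y,z])-s['position'])*100
    w=(R.inv()*Ro.from_euler('xyz',[180,0,yaw],degrees=True)).as_rotvec()
    print('t',round(s['t'],2),'pos',s['position'].round(4),'rot',s['eef_rot'].round(2),'F',s['ft_force'].round(1),'op',round(s['opening'],3),'REL',d.round(2),w.round(3))
E
python3 - <<'E'
from h import *
rel(.4195,-.3275,.19,98.3)
E
```

```text
t 0.15 pos [0.166  0.5242 0.2307] rot [-179.94   -0.    162.42] F [ 0.2 -0.6  0. ] op 1.006 REL [-49.88 -73.53   4.15] [-1.000e-03  1.000e-03  1.119e+00]
```

Call:
apply_moves([
  [[-49.9,-73.5,4.1,0,0,1.119],[-49.9,-73.5,4.1,0,0,1.119],[-49.9,-73.5,4.1,0,0,1.119],[-49.9,-73.5,4.1,0,0,1.119],[-49.9,-73.5,4.1,0,0,1.119],[-49.9,-73.5,4.1,0,0,1.119],[-49.9,-73.5,4.1,0,0,1.119],[-49.9,-73.5,4.1,0,0,1.119],[-49.9,-73.5,4.1,0,0,1.119],[-49.9,-73.5,4.1,0,0,1.119]],
], jaw=0)

```text
t: 0.98
position: [0.2847, 0.1237, 0.2121]
eef_rot: [180.0, 0.0, 97.9]
ft_force: [1.7, 0.4, -0.2]
opening: 1.003
```

```bash
python3 - <<'E'
from h import *
rel(.4195,-.3275,.19,98.3)
E
```

```text
t 0.98 pos [0.2847 0.1237 0.2121] rot [1.7998e+02 4.0000e-02 9.7910e+01] F [ 1.7  0.4 -0.2] op 1.003 REL [-46.54   7.15   2.25] [ 0.     0.001 -0.007]
```

Call:
apply_moves([
  [[-46.5,7.1,2.2,0,0,-0.007],[-46.5,7.1,2.2,0,0,-0.007],[-46.5,7.1,2.2,0,0,-0.007],[-46.5,7.1,2.2,0,0,-0.007],[-46.5,7.1,2.2,0,0,-0.007],[-46.5,7.1,2.2,0,0,-0.007],[-46.5,7.1,2.2,0,0,-0.007],[-46.5,7.1,2.2,0,0,-0.007],[-46.5,7.1,2.2,0,0,-0.007],[-46.5,7.1,2.2,0,0,-0.007]],
])

```text
t: 1.82
position: [0.4022, -0.2733, 0.1928]
eef_rot: [180.0, 0.0, 98.3]
ft_force: [1.4, 0.0, 0.5]
opening: 0.995
```

Call:
apply_moves([
  [[-5,0.7,0,0,0,0],[-5,0.7,0,0,0,0],[-5,0.7,0,0,0,0],[-5,0.7,0,0,0,0]],
])

```text
t: 2.15
position: [0.416, -0.3218, 0.1922]
eef_rot: [-180.0, -0.0, 98.2]
ft_force: [-0.1, 0.7, 0.7]
opening: 1.001
```

```bash
python3 - <<'E'
from h import *
rel(.4195,-.3275,.049,98.3)
c=env.calibration("wrist");cv2.imwrite("pics/w1.png",env.read_camera("wrist"))
print(proj(c,[.4195,-.3275,.09]))
E
```

```text
t 2.15 pos [ 0.416  -0.3218  0.1922] rot [-1.7996e+02 -4.0000e-02  9.8200e+01] F [-0.1  0.7  0.7] op 1.001 REL [-0.62  0.28 14.32] [-0.001 -0.001 -0.002]
(np.float64(264.0163602463481), np.float64(203.13518132901754))
```

View pics/w1.png

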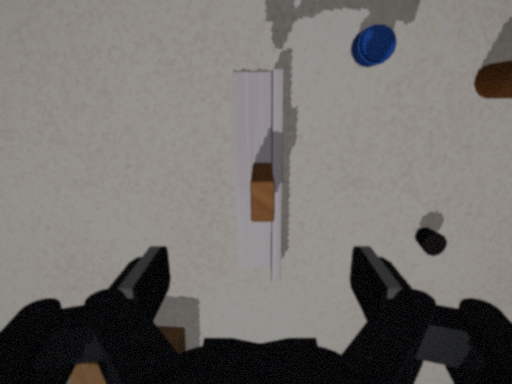

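The wrist view shows the post top at (262,200), against a predicted (264,203). The blade runs vertically in the picture, so the yaw is right. Descending.

Call:
apply_moves([
  [[-0.6,0.3,3,0,0,0],[-0.6,0.3,6,0,0,0],[-0.6,0.3,9,0,0,0],[-0.6,0.3,11,0,0,0],[-0.6,0.3,13,0,0,0],[-0.6,0.3,14.2,0,0,0],[-0.6,0.3,14.2,0,0,0],[-0.6,0.3,14.2,0,0,0]],
])

```text
t: 2.87
position: [0.4199, -0.3259, 0.0513]
eef_rot: [180.0, -0.0, 98.3]
ft_force: [0.1, -0.2, 1.3]
opening: 1.002
```

Call:
apply_moves([
  [[0,0,0,0,0,0],[0,0,0,0,0,0],[0,0,0,0,0,0],[0,0,0,0,0,0],[0,0,0,0,0,0],[0,0,0,0,0,0],[0,0,0,0,0,0],[0,0,0,0,0,0],[0,0,0,0,0,0],[0,0,0,0,0,0]],
], jaw=255)

```text
t: 3.7
position: [0.42, -0.326, 0.0516]
eef_rot: [180.0, 0.0, 98.3]
ft_force: [-1.5, 0.2, 4.8]
opening: 0.226
```

```bash
python3 - <<'E'
from h import *
rel(.4195,-.3275,.109,98.2)
cv2.imwrite("pics/w2.png",env.read_camera("wrist"))
E
```

```text
t 3.7 pos [ 0.42   -0.326   0.0516] rot [1.7998e+02 1.0000e-02 9.8310e+01] F [-1.5  0.2  4.8] op 0.226 REL [-0.14 -0.07 -5.74] [0.    0.    0.002]
```

View pics/w2.png

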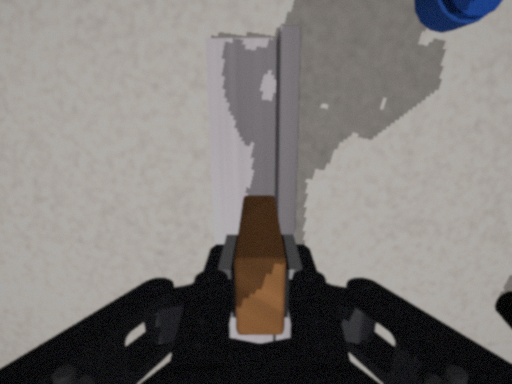

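The pads hold the post (opening 0.226, about 19–20 mm). Lifting.

Call:
apply_moves([
  [[0,0,-1.5,0,0,0],[0,0,-3,0,0,0],[0,0,-5,0,0,0],[0,0,-7,0,0,0],[0,0,-8,0,0,0],[0,0,-8,0,0,0]],
])

```text
t: 4.25
position: [0.4206, -0.3265, 0.1333]
eef_rot: [179.9, 0.1, 98.3]
ft_force: [-0.0, 0.1, -1.9]
opening: 0.226
```

```bash
python3 - <<'E'
from h import *
rel(.478,-.017,.132,98.2)
cv2.imwrite("pics/s2.png",env.read_camera("scene"))
cv2.imwrite("pics/w3.png",env.read_camera("wrist"))
E
```

```text
t 4.25 pos [ 0.4206 -0.3265  0.1333] rot [1.7988e+02 1.2000e-01 9.8310e+01] F [-0.   0.1 -1.9] op 0.226 REL [29.79 10.15  0.09] [0.002 0.002 0.002]
```

View pics/s2.png

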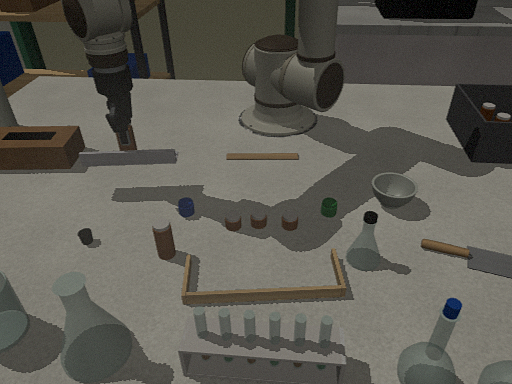

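View pics/w3.png

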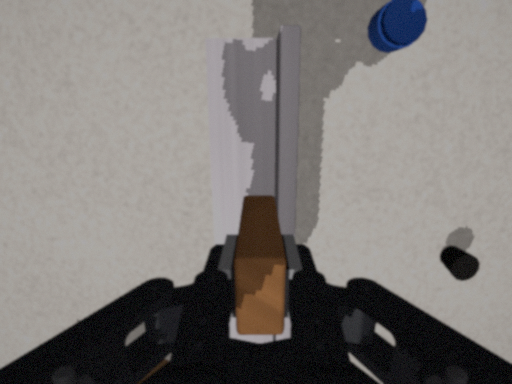

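The straightedge is lifted, level and unchanged in the grip. Carrying it to behind the jars.

Call:
apply_moves([
  [[1.5,0.5,0,0,0,0],[4,1.4,0,0,0,0],[7,2.4,0,0,0,0],[10,3.4,0,0,0,0],[13,4.4,0,0,0,0],[16,5.4,0,0,0,0],[19,6.4,0,0,0,0],[22,7.4,0,0,0,0],[25,8.5,0,0,0,0],[27.5,9.4,0,0,0,0]],
])

```text
t: 5.18
position: [0.4724, -0.0381, 0.1288]
eef_rot: [-179.9, -0.1, 98.3]
ft_force: [1.1, 0.0, -2.9]
opening: 0.228
```

Call:
apply_moves([
  [[2.5,0.8,0,0,0,0],[3.2,1,0,0,0,0],[3.2,1,0,0,0,0],[3.2,1,0,0,0,0],[3.2,1,0,0,0,0]],
])

```text
t: 5.6
position: [0.4773, -0.0058, 0.1281]
eef_rot: [-179.8, -0.1, 98.3]
ft_force: [0.2, 0.8, -2.4]
opening: 0.227
```

```bash
python3 - <<'E'
from h import *
rel(.478,-.017,.0525,98.2)
a=env.read_camera("top");cv2.imwrite("pics/t3.png",cv2.resize(a[100:260,180:340],None,fx=3.7,fy=3.7))
E
```

```text
t 5.6 pos [ 0.4773 -0.0058  0.1281] rot [-1.7979e+02 -6.0000e-02  9.8310e+01] F [ 0.2  0.8 -2.4] op 0.227 REL [-1.13 -0.06  7.56] [-0.004 -0.001  0.002]
```

View pics/t3.png

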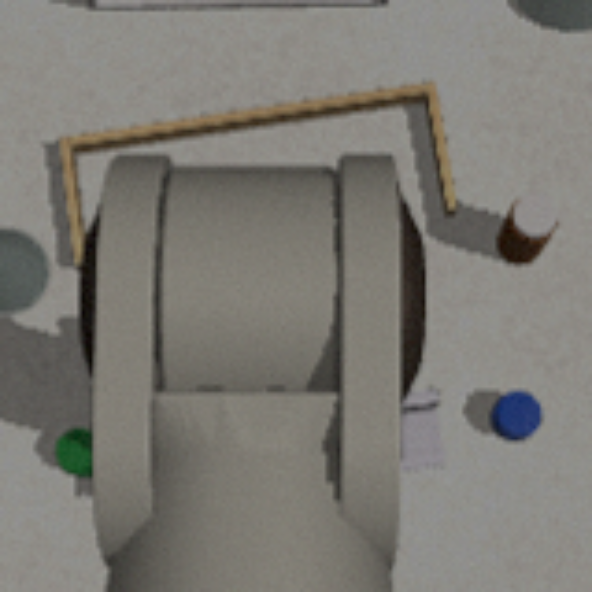

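Call:
apply_moves([
  [[-1.1,-0.1,1,-0.003,0,0.002],[-1.1,-0.1,2,-0.003,0,0.002],[-1.1,-0.1,3,-0.003,0,0.002],[-1.1,-0.1,4,-0.003,0,0.002],[-1.1,-0.1,4.5,-0.003,0,0.002],[-1.1,-0.1,4.5,-0.003,0,0.002]],
])

```text
t: 6.15
position: [0.4769, -0.0169, 0.0817]
eef_rot: [-179.8, -0.1, 98.2]
ft_force: [-0.4, -0.5, -2.6]
opening: 0.223
```

```bash
python3 - <<'E'
from h import *
rel(.478,-.017,.052,98.2)
cv2.imwrite("pics/s4.png",env.read_camera("scene"))
cv2.imwrite("pics/w4.png",env.read_camera("wrist"))
E
```

```text
t 6.15 pos [ 0.4769 -0.0169  0.0817] rot [-1.7984e+02 -9.0000e-02  9.8150e+01] F [-0.4 -0.5 -2.6] op 0.223 REL [-0.03  0.11  2.97] [-0.003 -0.002 -0.001]
```

View pics/s4.png

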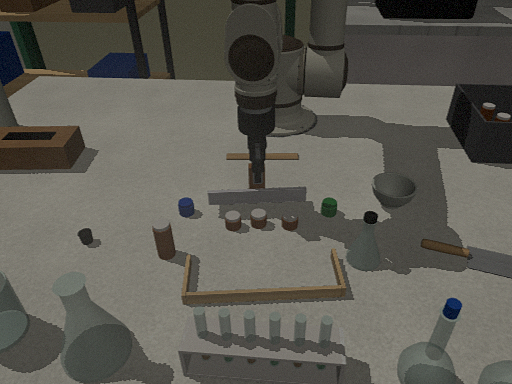

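View pics/w4.png

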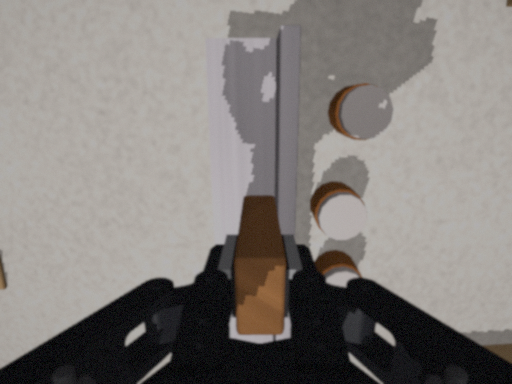

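The straightedge is about 30 mm above the table, clear of the jars on the robot's side. Checking the gap from the wrist view, using lids at (363,112) and (341,215).

```bash
python3 - <<'E'
from h import *
c=env.calibration("wrist")
u=np.array([.9898,.1423]);v=np.array([-.1423,.9898]);o=np.array([.641,.0065])
for p in[(365,111),(341,216)]:
    X=onz(c,*p,.032)[:2];print(X.round(4),(X-o)@u,(X-o)@v)
P=env.get_state()['position'][:2];print("post in bay",(P-o)@u,(P-o)@v)
E
```

```text
[0.5308 0.061 ] -0.10136834015259126 0.06961718632789858
[ 0.5306 -0.0079] -0.11134085675473826 0.0014363683948761753
post in bay -0.16491786631976302 0.0001881784127634438
```

Call:
apply_moves([
  [[0,0,0.8,-0.002,0,0],[0,0,1.6,-0.003,-0.001,0],[0,0,2.2,-0.003,-0.001,0],[0,0,2.6,-0.003,-0.001,0],[0,0,2.9,-0.003,-0.001,0],[0,0,2.9,-0.003,-0.001,0]],
])

```text
t: 6.75
position: [0.4773, -0.0167, 0.0535]
eef_rot: [179.9, -0.0, 98.2]
ft_force: [-0.5, -0.8, -2.8]
opening: 0.228
```

Call:
apply_moves([
  [[0,0,0.15,0,0,0],[0,0,0.25,0,0,0],[0,0,0.25,0,0,0]],
])

```text
t: 7.0
position: [0.4775, -0.0167, 0.0516]
eef_rot: [179.9, -0.0, 98.2]
ft_force: [-2.7, 0.6, 1.7]
opening: 0.227
```

It is standing on the table. Now I push along the bay axis (tool +y).

Call:
apply_moves([
  [[0,0.3,0,0,0,0],[0,0.7,0,0,0,0],[0,1.1,0,0,0,0],[0,1.5,0,0,0,0],[0,1.9,0,0,0,0],[0,2.3,0,0,0,0],[0,2.7,0,0,0,0],[0,3.1,0,0,0,0],[0,3.5,0,0,0,0],[0,3.9,0,0,0,0]],
])

```text
t: 7.83
position: [0.5164, -0.0111, 0.0516]
eef_rot: [179.9, -0.0, 98.2]
ft_force: [-2.7, 0.3, 0.5]
opening: 0.227
```

```bash
cat >> h.py <<'E'
U=np.array([.9898,.1423]);V=np.array([-.1423,.9898]);O=np.array([.641,.0065])
def st(n):
    rel(*(O+.008*U),.0516,98.2)
    P=env.get_state()['position'][:2];print("post in bay",(P-O)@U,(P-O)@V)
    cv2.imwrite(f"pics/w{n}.png",env.read_camera("wrist"));cv2.imwrite(f"pics/s{n}.png",env.read_camera("scene"))
E
python3 -c "
from h import *
st(5)"
```

```text
t 7.83 pos [ 0.5164 -0.0111  0.0516] rot [ 1.7991e+02 -2.0000e-02  9.8180e+01] F [-2.7  0.3  0.5] op 0.227 REL [-0.03 13.39  0.02] [ 0.002 -0.    -0.   ]
post in bay -0.12588379564011606 0.0002902151749877263
```

View pics/w5.png

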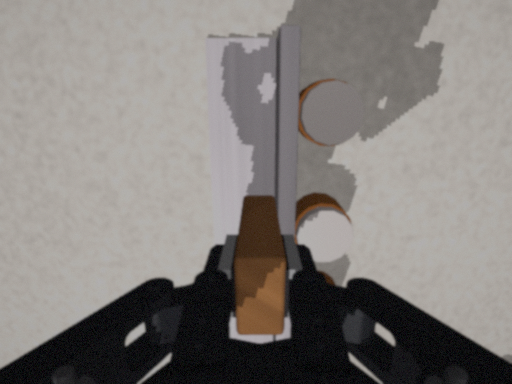

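View pics/s5.png

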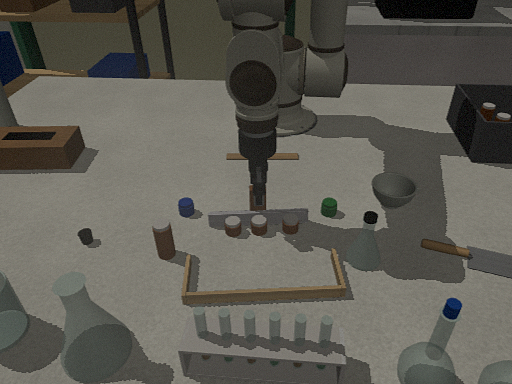

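The jars are gathering against the blade, upright and within its span. Continuing.

Call:
apply_moves([
  [[0,0.4,0,0,0,0],[0,0.9,0,0,0,0],[0,1.4,0,0,0,0],[0,1.9,0,0,0,0],[0,2.4,0,0,0,0],[0,2.9,0,0,0,0],[0,3.4,0,0,0,0],[0,3.9,0,0,0,0],[0,4.4,0,0,0,0],[0,4.9,0,0,0,0]],
])

```text
t: 8.77
position: [0.566, -0.004, 0.0516]
eef_rot: [179.8, -0.0, 98.2]
ft_force: [-2.7, 0.6, -2.1]
opening: 0.229
```

Call:
apply_moves([
  [[0,0.5,0,0,0,0],[0,1,0,0,0,0],[0,1.5,0,0,0,0],[0,2,0,0,0,0],[0,2.5,0,0,0,0],[0,3,0,0,0,0],[0,3.4,0,0,0,0],[0,3.8,0,0,0,0]],
])

```text
t: 9.43
position: [0.604, 0.0015, 0.0516]
eef_rot: [179.9, -0.0, 98.2]
ft_force: [-1.8, -0.3, -1.0]
opening: 0.23
```

```bash
python3 -c "
from h import *
st(6)"
```

```text
t 9.43 pos [0.604  0.0015 0.0516] rot [ 1.7985e+02 -2.0000e-02  9.8180e+01] F [-1.8 -0.3 -1. ] op 0.23 REL [-0.03  4.54  0.02] [ 0.003 -0.    -0.   ]
post in bay -0.03736752210814806 0.0003019509479723249
```

View pics/s6.png

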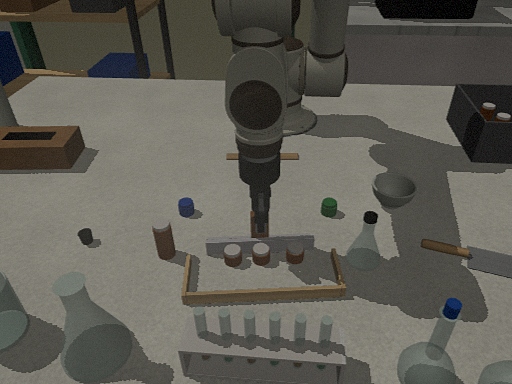

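View pics/w6.png

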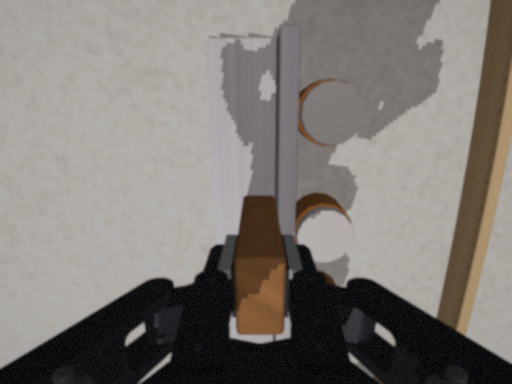

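```bash
python3 - <<'E'
from h import *
c=env.calibration("wrist");a=cv2.imread("pics/w6.png")
# near-top edge of back wall: boundary dark->light wood
h=cv2.cvtColor(a,cv2.COLOR_BGR2HSV)
for r in(60,120,180,240,300):
    row=a[r].astype(int).sum(1); k=440+np.argmax(np.diff(cv2.GaussianBlur(row[440:].astype(np.float32)[None],(5,1),0)[0])); 
    X=onz(c,k+.5,r,.025)[:2];print(r,k,X.round(4),((X-O)@U).round(4),((X-O)@V).round(4))
E
```

```text
60 509 [0.7216 0.1177] 0.0956 0.0986
120 501 [0.7273 0.0865] 0.0968 0.0669
180 489 [0.7319 0.0524] 0.0965 0.0325
240 477 [0.7378 0.0148] 0.097 -0.0056
300 463 [ 0.7439 -0.0281] 0.0969 -0.0489
```

Back wall's inner face measures 96–97 mm along my bay axis (it must be 95) and is parallel to the blade, so the frame holds. Final push.

Call:
apply_moves([
  [[0,0.5,0,0,0,0],[0,1,0,0,0,0],[0,1.5,0,0,0,0],[0,2,0,0,0,0],[0,2.5,0,0,0,0],[0,3,0,0,0,0],[0,3.5,0,0,0,0],[0,4,0,0,0,0],[0,4.4,0,0,0,0],[0,4.7,0,0,0,0]],
])

```text
t: 10.37
position: [0.6513, 0.0083, 0.0517]
eef_rot: [179.8, -0.0, 98.2]
ft_force: [-1.5, 0.1, -1.7]
opening: 0.228
```

Call:
apply_moves([
  [[0,0,0,0,0,0],[0,0,0,0,0,0],[0,0,0,0,0,0]],
])

```text
t: 10.62
position: [0.6514, 0.0084, 0.0517]
eef_rot: [179.8, -0.0, 98.2]
ft_force: [0.1, 0.6, -3.0]
opening: 0.224
```

```bash
python3 -c "
from h import *
st(7)"
```

```text
t 10.62 pos [0.6514 0.0084 0.0517] rot [ 1.798e+02 -2.000e-02  9.819e+01] F [ 0.1  0.6 -3. ] op 0.224 REL [-0.04 -0.26  0.01] [ 0.004 -0.    -0.   ]
post in bay 0.010603034518393993 0.0003520431155994455
```

View pics/s7.png

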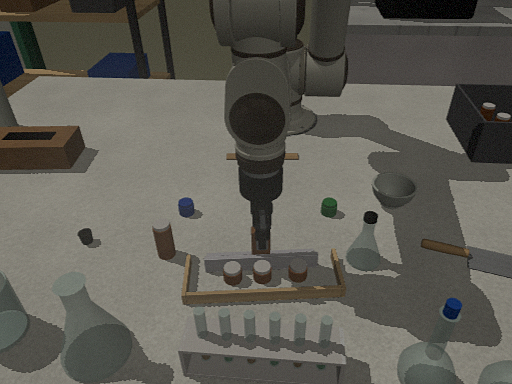

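View pics/w7.png

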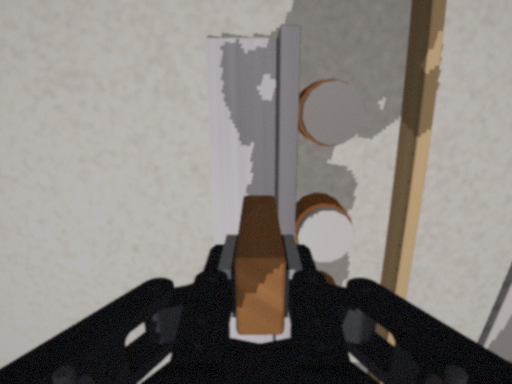

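All jars are in, with the face about 30 mm past the opening. Fz of −3 N means the tool is still carrying the weight, so I seat it gently before opening.

Call:
apply_moves([
  [[0,0,0.08,0.002,0,0],[0,0,0.12,0.003,0,0],[0,0,0.12,0.003,0,0]],
])

```text
t: 10.97
position: [0.6514, 0.0084, 0.0517]
eef_rot: [179.9, -0.0, 98.2]
ft_force: [-3.1, 0.8, 5.2]
opening: 0.227
```

Call:
apply_moves([
  [[0,0,0,0,0,0],[0,0,0,0,0,0],[0,0,0,0,0,0],[0,0,0,0,0,0],[0,0,0,0,0,0],[0,0,0,0,0,0],[0,0,0,0,0,0],[0,0,0,0,0,0],[0,0,0,0,0,0]],
], jaw=0)

```text
t: 11.72
position: [0.6514, 0.0083, 0.0516]
eef_rot: [179.9, -0.0, 98.2]
ft_force: [0.0, 0.5, 0.4]
opening: 0.997
```

Call:
apply_moves([
  [[0,0,-1,0,0,0],[0,0,-2.5,0,0,0],[0,0,-4.5,0,0,0],[0,0,-6.5,0,0,0],[0,0,-8.5,0,0,0],[0,0,-10.5,0,0,0],[0,0,-12.5,0,0,0],[0,0,-12.5,0,0,0]],
])

```text
t: 12.38
position: [0.6525, 0.0083, 0.1822]
eef_rot: [179.6, 0.0, 98.2]
ft_force: [1.8, 0.5, 1.0]
opening: 1.002
```

Call:
apply_moves([
  [[0,-3,0,0,0,0],[0,-6,0,0,0,0],[0,-10,0,0,0,0],[0,-14,0,0,0,0],[0,-18,0,0,0,0],[0,-22,0,0,0,0],[0,-26,0,0,0,0],[0,-30,0,0,0,0],[0,-30,0,0,0,0],[0,-30,0,0,0,0]],
])

```text
t: 13.22
position: [0.3545, -0.0346, 0.1809]
eef_rot: [179.4, 0.1, 98.1]
ft_force: [0.6, 0.2, -0.0]
opening: 1.0
```

```bash
python3 - <<'E'
from h import *
a=env.read_camera("top");cv2.imwrite("pics/t8.png",cv2.resize(a[100:240,180:345],None,fx=4.2,fy=4.2,interpolation=cv2.INTER_CUBIC))
b=env.read_camera("scene");cv2.imwrite("pics/s8.png",cv2.resize(b[210:310,150:380],None,fx=3.4,fy=3.4))
E
```

```text
(no output)
```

View pics/t8.png

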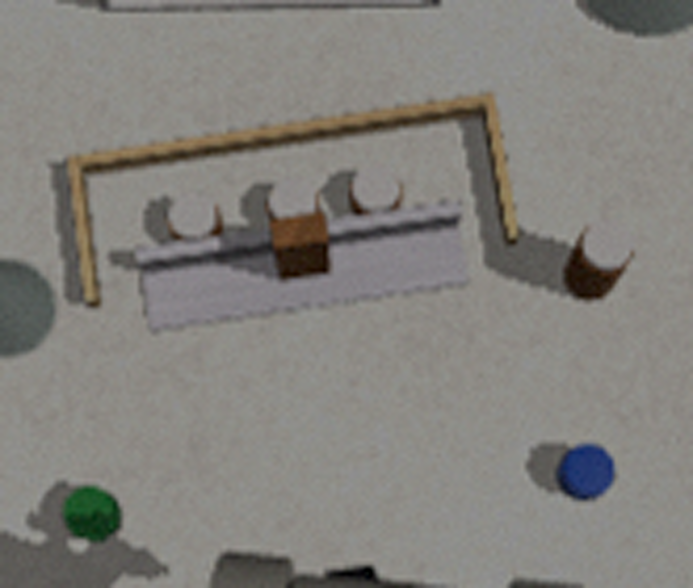

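View pics/s8.png

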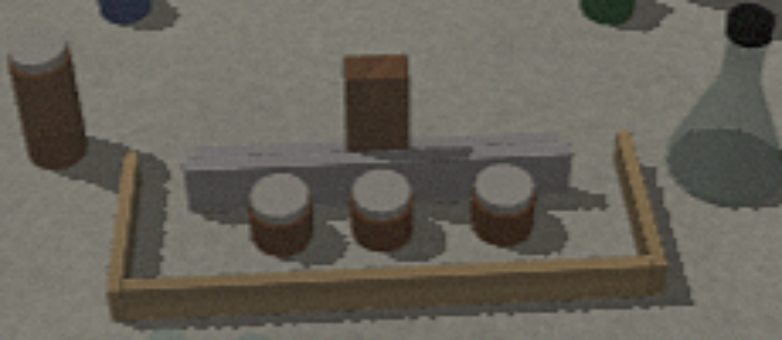

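Both views show three upright jars in front of the blade, inside the bay, with lids at crop (195,213), (294,195) and (376,192). The straightedge is standing. One numeric check, then I hand in.

```bash
python3 - <<'E'
from h import *
c=env.calibration("top")
for p in[(195,213),(294,197),(376,190)]:
    X=onz(c,p[0]/4.2+180-.4,p[1]/4.2+100-.4,.032)[:2];print(((X-O)@U).round(4),((X-O)@V).round(4))
print(env.get_state()['dq'].round(2));env.hand_in()
E
```

```text
0.0491 0.066
0.05 -0.0014
0.0464 -0.0566
[ 0.46  2.22  0.75 -0.09  0.06 -0.03]
the job is handed in; nothing more can be done
```

I picked up the straightedge by its grip post, carried it over and set it down behind the three amber jars. I then pushed all three as one group about 17.5 cm along the bay axis, let go, and handed in at about 13 s of the 40 s allowed.

**Last checks:**
- **Jars:** the centres are 46–50 mm past the open side, so their backs are about 28 mm inside and their fronts about 28 mm short of the back wall. They stand at y = +66, −1 and −57 mm, against side walls at ±140 mm. The camera views show all three upright.
- **Straightedge:** it stands upright on the table, released, with the gripper well clear.
- **Decoys and other glassware:** the blue and green jars and the other glassware near the bay show no sign of having moved.
- **Forces:** every reading at the end of a move stayed under about 7 N.

**Disagreements, none affecting the result:**
- The back wall measured 96–97 mm deep instead of 95, which is within calibration error.
- The tool lifted slightly during the push and was carrying most of the straightedge's weight by the end, so I lowered it back onto the table before opening the gripper.
- The arm was still settling slightly (up to about 2°/s at one joint) when I handed in, but it was clear of everything.

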